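# Thread a stirrer shaft through two floating guides into its socket

### The arm

A 6-joint arm with a two-finger parallel gripper is mounted at the origin on the work surface. World frame = base frame: x ahead of the robot, y to its left, z up, the work surface at z = 0. Lengths are in m, angles in rad, forces in N, time in s.
With the tool pointing down it reaches from about 0.375 to 0.975 m from the base axis. Payload 3.8 kg.
Tool frame: the origin (TCP) lies on the centre line of the jaws, within the pads' length; the fingertips stand 8 mm ahead of it and the grasp point (between the pads) lies 11 mm behind it; z points along the fingers, y is the direction in which the jaws open and shut (so a half turn about z gives the same grasp; the last joint's range is limited). The gripper opens to 85 mm and grips with 20 to 120 N. Pads are 22 mm wide; open, the fingers measure 114 mm over their backs; the gripper's body (76 mm by 85 mm) begins 54 mm behind the grasp point. The pads swing forward as they close: fully open they stand 13 mm farther back than shut.
Start: joints at [-1.362, 0.264, 1.604, -0, 1.274, -0.037], TCP at [0.164, -0.655, 0.239] pointing down, gripper open.
Joint ranges: [-2.63, 2.63], [-0.94, 2.18], [0.31, 2.57], [-1.31, 4.45], [0, 2.66], [-2.55, 2.55]. Speed limits (rad/s): [2.57, 2.57, 3.14, 3.14, 3.14, 3.14].

### API

Orientations are given as a rotation vector (axis times angle).
In Python, from workcell import * gives the robot as it stands.
- The arm moves only by the tool play_rows, never from a script. Its arguments are lists of equal length, an entry for each row: "slide": the shift along the tool's x, y, z in cm, a list of three; "delta_rot": the turn, a rotation vector about the tool's x, y, z in rad, a list of three. In form: {"slide": [[x, y, z], ...], "delta_rot": [[wx, wy, wz], ...]}. A call has 1 to 12 rows; each row is the pose to reach, as a shift and turn from the pose measured when the call began, along the tool's axes at that moment; what a row does not reach only later rows make up. A row lasts 1/12 s, in which the tool goes at most 41.7 mm and 7.16 degrees, less where a joint would pass 70% of its speed; a pose out of reach is approached as far as the arm can. A call with a gripper value outside its range is refused whole. "hand" is the opening, from 0 (shut) to 1 (fully open), set as the call begins (left out, the last holds). The fingers move at their own pace and stop on an object; "force" is the grip in N (left out, the last holds). Time passes only in rows, so rows that repeat a pose let the fingers close. It gives the time, the measured TCP pose, the force and the opening at its end, in the units of the state.
- read_state(): the state, without advancing time (a new reading comes with each control period).
- read_camera(name): name is "side" or "top"; returns a dict with "image" (400x640x3 uint8, red, green, blue), "depth" (400x640 float32, m along the optical axis (not along the pixel's ray), 0 where there is no reading), "fovy" (degrees; the focal length in pixels is half the picture's height over the tangent of half this angle, whatever the lens; pixels are square), "cx", "cy" (the principal point, pixels), "world_from_camera" (4x4, takes a point from camera to world coordinates). Camera axes: x right, y up, looking along -z (the intrinsics and any distortion apply to the point x, -y, -z); pixel columns grow to the right and rows downward; lengths in m; the calibration is good to about 2 mm. A picture is of the moment at which its call begins.
- finish_job(): hands the job in, once; it reports no verdict.
Trained networks look in a picture, given as the dict that the camera call returned (one of the last four; its "shot" number tells which), for a name from the list of things; names that differ only in an ending like _2 or _b are one class to them, and where a whole thing is asked for, a point or a joint stands for the part that bears it (a point fixed in the world has none). Each returns a list of dicts, best first, with "conf" (0 to 1); they miss things now and then, are a little off and sometimes report something else, mostly with a low value. They report only what shows in the picture. A call takes as long as a camera call.
- spot_in(target, picture): "bbox" ([centre column, centre row, width, height] in pixels, round what is visible of it).
- landmark_of(target, picture): "at" ([column, row] in pixels: a listed point, or the origin of a listed thing).
The state is a dict: "time": time; "q": joint angles; "joint_vel": joint speeds; "joint_torque": joint torques, N m; "tool_pos": TCP position; "tcp_rot": TCP orientation; "wrist_force": force on the tool from outside, world axes, zero at the start; "torque": the same for the moment, N m; "width": opening from 0.0 (shut) to 1.0 (fully open).
Only numpy, scipy, OpenCV 4.12 (cv2) and the standard library are available. Lean on these libraries where they do the work, as an engineer would, in place of code of your own. Each camera call takes 0.05 s, during which the arm holds its last target.

### The job

Take the long square-headed steel shaft out of the wooden rack and thread it straight down through the upper guide block and then the lower guide block of the stand, until its foot is fully home in the socket on the stand's base; keep hold of it until it is home, then let go and leave it standing. The guide blocks sit loose and off-centre, so feel for each hole and never push on any part of the stand harder than about 25 N; leave the two short rods and everything else on the bench where they are.

Things in the scene. Friction and masses are not known exactly. Their poses are not given: they have to be found in the camera images.
- shaft: the shaft to thread, tallest of the three rods in the wooden rack (in any of its holes): round steel rod 12 mm in diameter, 154 mm long, foot chamfered 1.5 mm, with a square aluminium head 22 x 22 mm in plan and 36 mm tall; 190 mm in all, about 0.18 kg. Origin at the centre of its foot, z up along the shaft to the head, x and y square to the head's faces
- shaft_head (a point): centre of the shaft's square head, 172 mm above the foot on the axis: where to grip it. It stands 35 mm or more above the tops of the neighbouring rods
- stand: the shaft stand, fixed, yaw varies: grey base plate 170 x 110 x 12 mm (centre at x = 20 mm), an 18 mm column 140 mm tall at x = 62 mm, and on it two square aluminium frames (84 mm outside, 56 mm inside, 18 mm tall), one above the other over a socket. In each frame floats a white plastic guide block. Origin on the bench on the socket's axis, z up, column on its +x side
- upper_mid (a point): centre of the upper frame at the height of the top face of its guide block, 135 mm above the bench. The block is 44 x 44 x 18 mm with a vertical 15 mm through hole (hardly chamfered). At the start the hole is off this point by up to 5 mm along the stand's x and up to 5 mm along its y, unmeasured; the block can shift up to 6.5 mm each way
- lower_mid (a point): the same for the lower frame, 85 mm above the bench; its block is off differently. Either block stays put until pushed sideways with about 3 N (along each of x and y); a shaft through it carries it along. Pressed from above it yields like a spring, about 1.5 N per mm after a first 1.6 N, for 6 mm, then is solid; let off, it springs back up
- socket_mouth (a point): centre of the mouth of the round socket, 34 mm above the bench, in a fixed steel block 50 x 50 mm; the hole is 15 mm in diameter, 20 mm deep, rigid, vertical
- socket_floor (a point): centre of the socket's floor, 14 mm above the bench: the shaft's foot stands here when it is home
- rack: fixed wooden rack 170 x 60 x 60 mm with three 14 mm holes 50 mm deep, at x = -55, 0 and 55 mm of its frame; the three rods stand in them upright, foot 10 mm above the bench; the square heads start parallel to the rack. Origin at the centre of its underside
- short_shaft: a bystander in the rack: like the shaft but only 131 mm in all, with the same square head. Origin at its foot
- knob_rod: a bystander in the rack: a 10 mm rod, 120 mm in all, with a round knob 22 mm wide. Origin at its foot
- beaker: a glass beaker, 60 mm wide, 80 mm tall, between stand and rack; origin at its underside
- flask: a conical glass flask, 74 mm wide, 108 mm tall, behind; origin at its underside
- reagent: a brown bottle, 60 mm wide, 130 mm tall, behind the stand; origin at its underside
- dish: a white dish, 90 mm wide, 18 mm tall, in front to the right; origin at its underside
- jar: a small jar, 50 mm wide, 70 mm tall, to the left at the back; origin at its underside
- spatula: a flat spatula with a wooden handle, 180 mm long, lying in front; origin at its underside

How it is judged:
By the outcome, as a careful person would: the job done as asked, in the order asked, and still so for the second after the job is handed in, with the robot touching nothing.
It also fails if it takes over 72 s, if anything falls off the work surface, if the arm or the gripper's body presses on something with over 40 N, if the wrist force passes 120 N, or if a joint passes its speed limit or range.

## Working session

There is one attempt and no reset: what is moved stays moved. The work goes in short steps, Python scripts to look and compute and a tool call to move; the robot and the scene stay as the last step left them, time stands still between calls to the robot, and variables do not carry over. Pictures are saved under pics/ and viewed, and the job is handed in when it is done.

Besides the shell and the picture viewer there is one more tool, called as name(argument=value, ...) on one line, values as JSON. play_rows: Moves the arm, as the interface text tells. Its arguments: {"type":"object","properties":{"slide":{"type":"array"},"delta_rot":{"type":"array"},"hand":{"type":"number"},"force":{"type":"number"}},"required":["slide","delta_rot"]}

```bash
ls; mkdir -p pics
cat > h.py <<'E'
from workcell import *
import numpy as np, cv2
from scipy.spatial.transform import Rotation as R
def f_of(p): return p["image"].shape[0]/2/np.tan(np.radians(p["fovy"])/2)
def pix2w(p,u,v,d):
    f=f_of(p); X=np.array([(u-p["cx"])/f*d,-(v-p["cy"])/f*d,-d,1]); return (np.array(p["world_from_camera"])@X)[:3]
def ray(p,u,v):
    o=np.array(p["world_from_camera"])[:3,3]; return o,pix2w(p,u,v,1.0)-o
def at_z(p,u,v,z):
    o,d=ray(p,u,v); return o+d*(z-o[2])/d[2]
def w2pix(p,X):
    c=np.linalg.inv(np.array(p["world_from_camera"]))@np.append(X,1); f=f_of(p)
    return np.array([p["cx"]+f*c[0]/-c[2], p["cy"]-f*c[1]/-c[2]])
def save(p,n): cv2.imwrite("pics/"+n,cv2.cvtColor(p["image"],cv2.COLOR_RGB2BGR))
E
python3 - <<'E'
from h import *
s=read_state(); print(s)
for c in ["top","side"]:
    p=read_camera(c); save(p,c+"0.png"); print(c,[k for k in p],p["fovy"],p["cx"],p["cy"],np.round(p["world_from_camera"],3).tolist(), {k:p[k] for k in p if k not in("image","depth","world_from_camera")})
    for t in ["shaft_head","shaft","stand","upper_mid","lower_mid","socket_mouth","rack","short_shaft","knob_rod","beaker"]:
        r=landmark_of(t,p)
        for q in r[:2]:
            u,v=q["at"]; d=p["depth"][int(v),int(u)] if 0<=v<400 and 0<=u<640 else 0
            print(c,t,np.round(q["at"],1),round(q["conf"],2),np.round(pix2w(p,u,v,d),3) if d else None)
E
```

```text
pics
{'time': 0.0, 'q': array([-1.36188717e+00,  2.64750713e-01,  1.60536862e+00,  2.63424970e-05,
        1.27368728e+00, -3.69135243e-02]), 'joint_vel': array([-3.78784196e-05,  1.79002634e-03, -5.42012461e-04,  1.80996517e-04,
       -4.71633896e-04, -1.95033461e-03]), 'joint_torque': array([ 8.66474602e-04, -5.15110946e+01, -3.67315185e+01,  4.90043453e-05,
        1.29310833e-02,  1.72426212e-05]), 'tool_pos': array([ 0.1641154 , -0.65401759,  0.23796655]), 'tcp_rot': array([-3.11570238e+00, -3.84883095e-01,  2.59116377e-04]), 'wrist_force': array([ 0.1188387 , -1.27342936, -0.17530704]), 'torque': array([-0.00124025,  0.02899733,  0.00438762]), 'width': 1.0039274078575895}
top ['image', 'depth', 'fovy', 'cx', 'cy', 'world_from_camera', 'shot'] 54.91162716680874 314.63390379985907 197.38036339713557 [[-0.023, 0.987, -0.162, 0.434], [-1.0, -0.024, -0.004, 0.011], [-0.008, 0.162, 0.987, 0.976], [0.0, 0.0, 0.0, 1.0]] {'fovy': 54.91162716680874, 'cx': 314.63390379985907, 'cy': 197.38036339713557, 'shot': 1}
top shaft_head [308.  236.2] 0.61 [0.495 0.034 0.007]
top shaft_head [216.4 
[... 683 characters left out ...]
shot'] 53.14583183143319 320.76298551379466 201.87601737850312 [[-0.86, 0.31, -0.405, 0.174], [-0.51, -0.517, 0.687, 0.673], [0.004, 0.798, 0.603, 0.73], [0.0, 0.0, 0.0, 1.0]] {'fovy': 53.14583183143319, 'cx': 320.76298551379466, 'cy': 201.87601737850312, 'shot': 2}
side shaft_head [305.8 259.7] 0.64 [0.468 0.23  0.194]
side stand [360.1 219.9] 0.89 [ 0.517 -0.124  0.018]
side stand [283.6 198.7] 0.21 [ 0.753 -0.092  0.022]
side upper_mid [361.7 179.1] 0.9 [ 0.531 -0.145  0.138]
side lower_mid [364.9 195.3] 0.97 [ 0.521 -0.152  0.083]
side socket_mouth [362.  214.2] 0.55 [ 0.515 -0.131  0.034]
side rack [281.9 313.9] 0.85 [0.51  0.261 0.039]
side beaker [338.5 263.6] 0.94 [0.485 0.059 0.023]
```

View pics/top0.png

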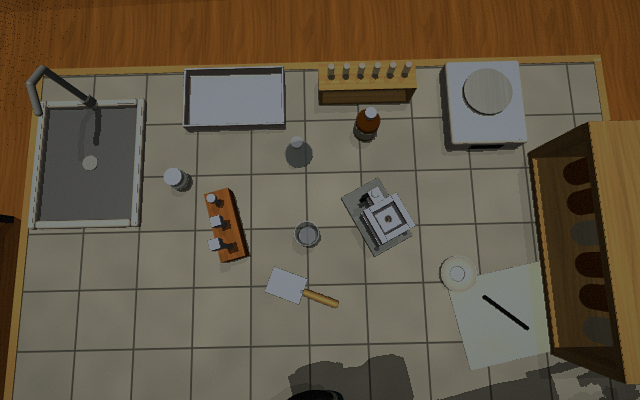

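View pics/side0.png

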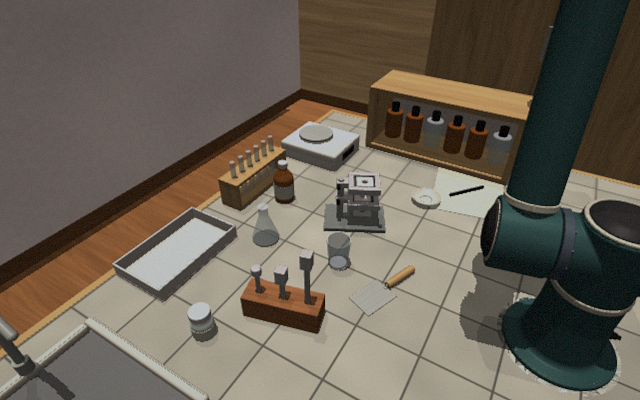

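```bash
cat >> h.py <<'E'
def cloud(p):
    d=p["depth"]; v,u=np.mgrid[0:400,0:640]; f=f_of(p)
    P=np.stack([(u-p["cx"])/f*d,-(v-p["cy"])/f*d,-d,np.ones_like(d)],-1)@np.array(p["world_from_camera"]).T
    P=P[...,:3]; P[d<=0]=np.nan; return P
E
python3 - <<'E'
from h import *
for c,(r1,r2) in {"top":((190,180,60,90),(335,170,90,90)),"side":((235,240,100,95),(315,165,80,75))}.items():
    p=read_camera(c); C=cloud(p); np.savez(c+"0.npz",C=C,img=p["image"]); im=cv2.cvtColor(p["image"],cv2.COLOR_RGB2BGR)
    for i,(x,y,w,h) in enumerate((r1,r2)):
        cv2.imwrite(f"pics/{c}_z{i}.png",cv2.resize(im[y:y+h,x:x+w],None,fx=6,fy=6,interpolation=cv2.INTER_CUBIC))
    def sel(lo,hi,xr,yr):
        m=(C[...,2]>lo)&(C[...,2]<hi)&(C[...,0]>xr[0])&(C[...,0]<xr[1])&(C[...,1]>yr[0])&(C[...,1]<yr[1]); return C[m]
    for nm,lo,hi in (("head",.165,.25),("headtop",.193,.215),("mid",.12,.16),):
        H=sel(lo,hi,(.4,.65),(.13,.33)); 
        if len(H)>3: print(c,nm,len(H),H.mean(0).round(4),H.min(0).round(4),H.max(0).round(4),cv2.minAreaRect(H[:,:2].astype(np.float32)*1000))
    H=sel(.05,.066,(.4,.65),(.13,.33)); print(c,"rack",len(H),cv2.minAreaRect(H[:,:2].astype(np.float32)*1000), np.median(H[:,2]))
    F=sel(.125,.15,(.42,.62),(-.25,-.03)); print(c,"frame",len(F),np.median(F[:,2]),F.mean(0),cv2.minAreaRect(F[:,:2].astype(np.float32)*1000))
    B=sel(.006,.018,(.35,.7),(-.3,.0)); print(c,"base",len(B),cv2.minAreaRect(B[:,:2].astype(np.float32)*1000))
E
```

```text
top head 174 [0.472  0.2165 0.1951] [0.4602 0.2064 0.1657] [0.4851 0.2308 0.2052] ((472.26043701171875, 219.14881896972656), (22.091737747192383, 22.261890411376953), 13.5316801071167)
top headtop 130 [0.4722 0.2186 0.2001] [0.4602 0.2068 0.1939] [0.484  0.2308 0.2052] ((472.4105529785156, 219.10232543945312), (21.996671676635742, 22.264184951782227), 15.142230987548828)
top mid 224 [0.5417 0.236  0.135 ] [0.4685 0.2137 0.1201] [0.5871 0.2578 0.1459] ((527.7899169921875, 233.75289916992188), (124.16838836669922, 22.376201629638672), 14.429927825927734)
top rack 1445 ((525.8622436523438, 233.444580078125), (170.56419372558594, 60.770450592041016), 14.986616134643555) 0.06041110345165823
top frame 1665 0.13533905964546966 [ 0.53000464 -0.14276368  0.13465005] ((537.8530883789062, -139.6246337890625), (115.79669952392578, 84.8019027709961), 27.666261672973633)
top base 1397 ((528.7547607421875, -147.6278076171875), (333.1418762207031, 292.2578125), 2.4990646839141846)
side head 273 [0.4707 0.2253 0.1888] [0.4602 0.2071 0.1653] [0.4851 0.2338 0.2027] ((473.5987243652344, 220.659133911132
[... 165 characters left out ...]
269531, 220.45114135742188), (21.73487091064453, 23.78696060180664), 16.748544692993164)
side mid 365 [0.5263 0.2383 0.1346] [0.4675 0.218  0.1201] [0.5887 0.2596 0.1588] ((528.5654296875, 235.80099487304688), (125.96206665039062, 25.096229553222656), 16.809772491455078)
side rack 1869 ((527.0302124023438, 234.42779541015625), (170.7501678466797, 63.4134635925293), 14.946869850158691) 0.060444257110307986
side frame 786 0.135007650576211 [ 0.5300116  -0.13595912  0.13401781] ((537.9144897460938, -136.67623901367188), (116.00627899169922, 86.96611785888672), 29.112306594848633)
side base 1115 ((484.3211669921875, -177.36952209472656), (325.62969970703125, 131.63232421875), 35.616844177246094)
```

View pics/top_z1.png

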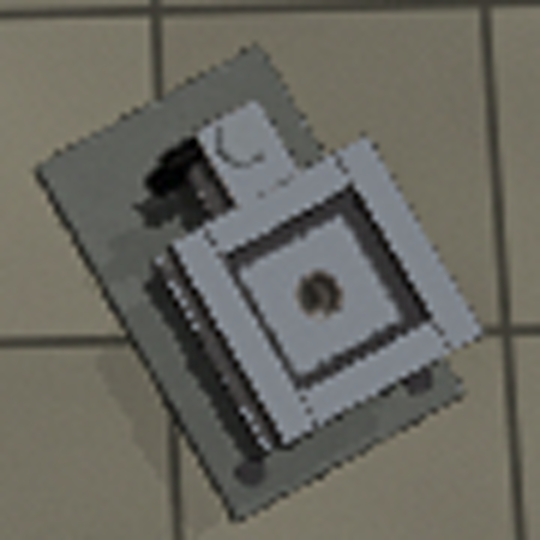

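View pics/side_z1.png

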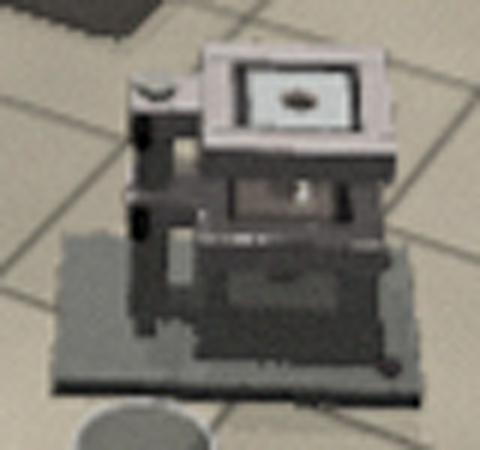

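View pics/top_z0.png

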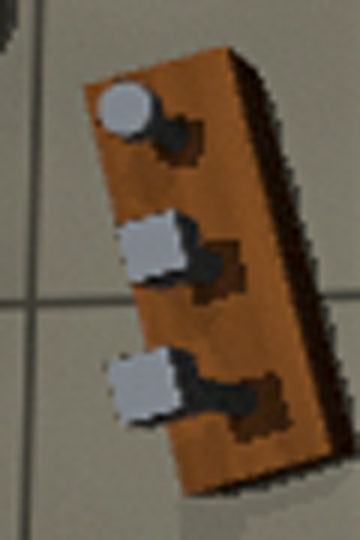

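View pics/side_z0.png

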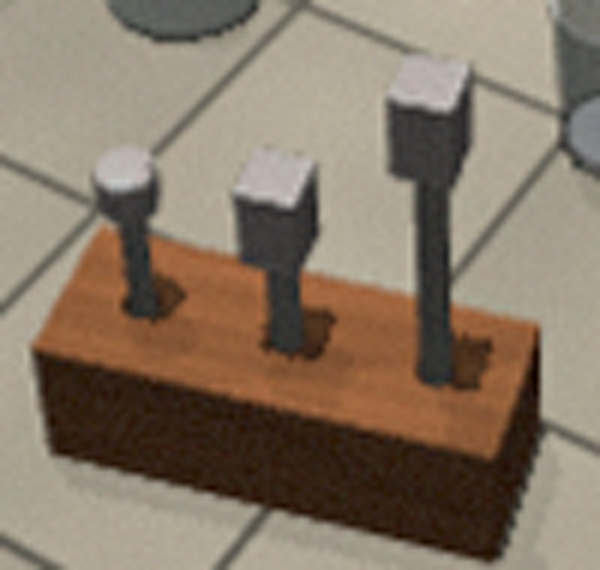

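Run:
```python
from h import *
for c,(x,y,w,h) in {"top":(335,170,90,90),"side":(325,165,65,65)}.items():
    p=read_camera(c); C=cloud(p); Z=C[...,2][y:y+h,x:x+w]
    v=np.clip((Z)/0.16*255,0,255); v=np.nan_to_num(v).astype(np.uint8)
    a=cv2.applyColorMap(cv2.resize(v,None,fx=5,fy=5,interpolation=0),cv2.COLORMAP_JET)
    g=p["image"][y:y+h,x:x+w].astype(float).mean(2); g=np.clip(g*(3 if c=="side" else 1.3),0,255).astype(np.uint8)
    b=cv2.cvtColor(cv2.resize(g,None,fx=5,fy=5,interpolation=cv2.INTER_CUBIC),cv2.COLOR_GRAY2BGR)
    cv2.imwrite(f"pics/{c}_d.png",np.hstack([a,b])[:600,:1000] if 10*w<=800 else cv2.resize(np.hstack([a,b]),None,fx=.85,fy=.85))
    im=p["image"].astype(int); 
    if c=="side":
        print("Z mm rows 190-202"); 
        for r in range(190,204): print(r,[int(t*1000) if t==t else -1 for t in C[r,345:388,2]])
    for t,zz in (("upper_mid",.135),("lower_mid",.085),("socket_mouth",.034),("stand",0)):
        for q in landmark_of(t,p)[:2]: print(c,t,q["at"],round(q["conf"],2),at_z(p,*q["at"],zz).round(4))
    # hole upper
    m=(C[...,2]>.128)&(C[...,2]<.139)
    gr=im.mean(2)
    x0,y0=(388,219) if c=="top" else (365,181)
    for r in range(y0-7,y0+8): print([int(t) for t in gr[r,x0-9:x0+10]])
```

```text
top upper_mid [387.2, 217.8] 0.83 [ 0.5235 -0.1436  0.135 ]
top lower_mid [382.5, 219.9] 0.72 [ 0.5242 -0.1416  0.085 ]
top socket_mouth [384.6, 221.9] 0.93 [ 0.5243 -0.1552  0.034 ]
top socket_mouth [380.3, 221.9] 0.68 [ 0.5245 -0.1447  0.034 ]
top stand [380.8, 223.6] 0.81 [ 0.5234 -0.1514  0.    ]
[97, 134, 137, 134, 132, 134, 132, 132, 131, 132, 132, 133, 131, 132, 133, 135, 106, 62, 51]
[135, 134, 132, 133, 131, 132, 132, 132, 133, 135, 131, 131, 132, 132, 134, 132, 137, 103, 58]
[132, 133, 132, 131, 132, 133, 133, 134, 130, 131, 132, 136, 132, 132, 129, 133, 135, 121, 67]
[130, 133, 133, 134, 133, 133, 131, 123, 82, 74, 103, 128, 134, 132, 132, 131, 133, 135, 105]
[133, 133, 130, 131, 133, 134, 83, 73, 40, 34, 49, 71, 123, 133, 132, 131, 133, 135, 139]
[133, 132, 132, 132, 134, 126, 64, 37, 54, 56, 38, 46, 115, 131, 133, 131, 133, 134, 135]
[131, 132, 133, 132, 133, 106, 58, 34, 40, 63, 56, 33, 67, 125, 133, 132, 133, 133, 134]
[134, 131, 133, 131, 134, 106, 59, 44, 31, 57, 71, 37, 72, 126, 133, 131, 131, 131, 134]
[135, 133, 132, 132, 135, 129, 68, 46, 35, 59, 69, 34, 88, 127,
[... 4132 characters left out ...]
132, 184, 194, 192, 192, 200, 117, 43]
[105, 180, 191, 193, 192, 185, 124, 64, 58, 56, 50, 117, 184, 196, 191, 191, 196, 113, 43]
[112, 181, 196, 192, 192, 194, 180, 163, 144, 134, 155, 177, 190, 191, 191, 193, 197, 124, 55]
[113, 184, 195, 191, 195, 195, 196, 192, 191, 188, 191, 195, 192, 194, 194, 196, 198, 127, 60]
[111, 167, 176, 174, 172, 190, 198, 198, 197, 196, 196, 194, 195, 196, 195, 195, 201, 128, 59]
[139, 155, 137, 133, 134, 143, 142, 136, 138, 135, 137, 133, 146, 151, 134, 133, 140, 89, 53]
[175, 173, 167, 159, 162, 162, 156, 156, 154, 152, 153, 154, 162, 164, 158, 154, 159, 154, 149]
[186, 189, 188, 186, 188, 188, 187, 185, 189, 186, 184, 182, 184, 178, 182, 183, 181, 180, 182]
```

View pics/side_d.png

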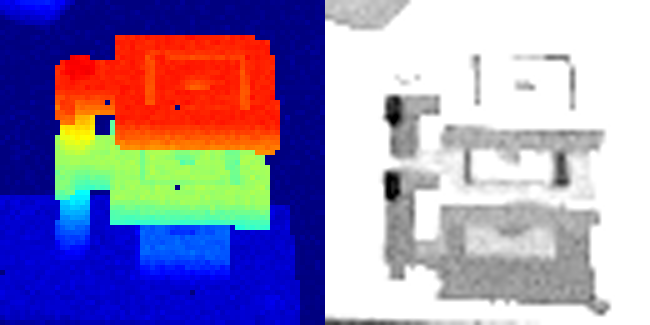

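View pics/top_d.png

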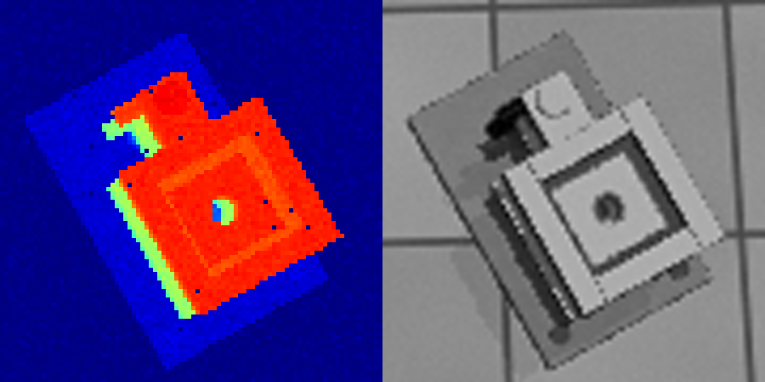

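```bash
cat > st.py <<'E'
from h import *
from scipy.optimize import minimize
import sys
def go(cs=("top","side"),verbose=1):
  out={}
  for c in cs:
    p=read_camera(c); C=cloud(p); im=p["image"]; save(p,c+"_last.png")
    near=(np.abs(C[...,0]-.53)<.12)&(np.abs(C[...,1]+.145)<.13)
    def rect(m,name,big=True):
        n,l,st,ce=cv2.connectedComponentsWithStats(m.astype(np.uint8),connectivity=8); k=1+np.argmax(st[1:,4]); Q=C[l==k]
        r=cv2.minAreaRect(Q[:,:2].astype(np.float32)*1000); print(c,name,len(Q),np.round(r[0],1),np.round(r[1],1),round(r[2],2),"medz",round(float(np.median(Q[:,2])),4)); return Q
    F=rect(near&(np.abs(C[...,2]-.135)<.005),"frame")
    B=rect(near&(np.abs(C[...,2]-.012)<.004),"base")
    out[c]=(p,C)
  return out
if __name__=="__main__":
  o=go()
  # yaw fit: maximize edge sharpness
  th=np.radians(28.3); ex=np.array([np.cos(th),np.sin(th)]); ey=np.array([-ex[1],ex[0]]); O=np.array([.524,-.1465])
  for c in o:
    p,C=o[c]; D=C[...,:2]-O; X=D@ex*1000; Y=D@ey*1000; Z=C[...,2]*1000
    m=(abs(Z-135)<4)&(abs(X)<60)&(abs(Y)<60)
    # outer edges by slices
    print(c,"y edges",[(int(x),round(Y[m&(abs(X-x)<2)].min(),1),round(Y[m&(abs(X-x)<2)].max(),1)) for x in range(-36,40,8) if (m&(abs(X-x)<2)).any()])
    print(c,"x edges",[(int(y),round(X[m&(abs(Y-y)<2)].min(),1)) for y in range(-36,40,8)], [(int(y),round(X[m&(abs(Y-y)<2)].max(),1)) for y in (-36,-28,28,36)])
    for nm,z,zz in (("U",135,.135),("L",85,.085)):
      b=(abs(X)<28.)&(abs(Y)<28.)&(Z<z-4.0)&(Z>z-14)
      print(c,nm,"gap n",b.sum())
      b2=(abs(X)<24)&(abs(Y)<24)&(abs(Z-z)<2.5)
      print(c,nm,"top face x %.1f %.1f y %.1f %.1f"%(X[b2].min(),X[b2].max(),Y[b2].min(),Y[b2].max()) if b2.any() else "")
    # hole upper by dark centroid (apparent at z=.135)
    v,u=np.mgrid[0:400,0:640]
    g=im=p["image"].astype(float).mean(2); f=f_of(p)
    o_=np.array(p["world_from_camera"])[:3,3]; dd=np.stack([(u-p["cx"])/f,-(v-p["cy"])/f,-np.ones_like(u,dtype=float)],-1)@np.array(p["world_from_camera"])[:3,:3].T
    for nm,zz in (("U",.135),("L",.085)):
      W=o_+dd*((zz-o_[2])/dd[...,2])[...,None]; XX=(W[...,:2]-O)@ex*1000; YY=(W[...,:2]-O)@ey*1000
      np.savez(f"{c}_{nm}.npz",XX=XX,YY=YY,Z=Z,g=g)
      # rectified views
      s=6; gx,gy=np.meshgrid(np.arange(-50,50,1/s),np.arange(-50,50,1/s)) # col=x,row=y
      P3=np.stack([O[0]+(gx*ex[0]+gy*ey[0])/1000,O[1]+(gx*ex[1]+gy*ey[1])/1000,np.full_like(gx,zz)],-1)
      Tc=np.linalg.inv(np.array(p["world_from_camera"])); cc=P3@Tc[:3,:3].T+Tc[:3,3]
      mu=(p["cx"]+f*cc[...,0]/-cc[...,2]).astype(np.float32); mv=(p["cy"]-f*cc[...,1]/-cc[...,2]).astype(np.float32)
      a=cv2.remap(p["image"],mu,mv,cv2.INTER_CUBIC)[:,:,::-1].copy()
      if nm=="L": a=np.clip(a.astype(float)*2,0,255).astype(np.uint8)
      for t in range(-50,50,10):
        k=int((t+50)*s); cv2.line(a,(k,0),(k,599),(0,0,255) if t==0 else (0,200,0),1); cv2.line(a,(0,k),(599,k),(0,0,255) if t==0 else (0,200,0),1)
      cv2.imwrite(f"pics/rect_{c}_{nm}.png",a)
E
python3 st.py
python3 - <<'E'
import cv2,numpy as np
r=[cv2.resize(cv2.imread(f"pics/rect_{n}.png"),(400,400)) for n in("top_U","side_U")]
cv2.imwrite("pics/rU.png",np.hstack(r))
E
```

```text
top frame 1394 [ 538.  -139.9] [115.7  85. ] 27.65 medz 0.1356
top base 1276 [ 541.8 -137.9] [170.1 110.5] 27.4 medz 0.0126
side frame 640 [ 539.5 -139. ] [115.7  91.5] 27.95 medz 0.1353
side base 1042 [ 541.9 -135.3] [170.4 114.2] 26.79 medz 0.0125
top y edges [(-36, np.float64(-41.2), np.float64(42.1)), (-28, np.float64(-41.1), np.float64(41.9)), (-20, np.float64(-40.6), np.float64(41.4)), (-12, np.float64(-42.2), np.float64(41.6)), (-4, np.float64(-42.1), np.float64(41.3)), (4, np.float64(-39.5), np.float64(41.2)), (12, np.float64(-43.3), np.float64(40.5)), (20, np.float64(-42.1), np.float64(40.9)), (28, np.float64(-42.0), np.float64(41.2)), (36, np.float64(-42.0), np.float64(40.9))]
top x edges [(-36, np.float64(-42.1)), (-28, np.float64(-42.7)), (-20, np.float64(-42.2)), (-12, np.float64(-41.8)), (-4, np.float64(-41.2)), (4, np.float64(-41.8)), (12, np.float64(-42.2)), (20, np.float64(-40.7)), (28, np.float64(-41.2)), (36, np.float64(-41.8))] [(-36, np.float64(39.8)), (-28, np.float64(39.2)), (28, np.float64(40.4)), (36, np.float64(41.8))]
top U gap n 206
top U top face x -23.7 
[... 298 characters left out ...]
.2)), (4, np.float64(-40.1), np.float64(42.4)), (12, np.float64(-38.3), np.float64(42.0)), (20, np.float64(-38.4), np.float64(43.7)), (28, np.float64(-38.3), np.float64(42.1)), (36, np.float64(-41.5), np.float64(42.6))]
side x edges [(-36, np.float64(-33.9)), (-28, np.float64(-38.9)), (-20, np.float64(-40.8)), (-12, np.float64(-40.2)), (-4, np.float64(-39.6)), (4, np.float64(-39.0)), (12, np.float64(-35.8)), (20, np.float64(-40.5)), (28, np.float64(-39.6)), (36, np.float64(-36.5))] [(-36, np.float64(42.6)), (-28, np.float64(42.5)), (28, np.float64(38.2)), (36, np.float64(40.7))]
side U gap n 43
side U top face x -21.5 22.4 y -21.9 23.9
side L gap n 41
side L top face x -18.3 22.3 y -5.0 23.4
```

View pics/rU.png

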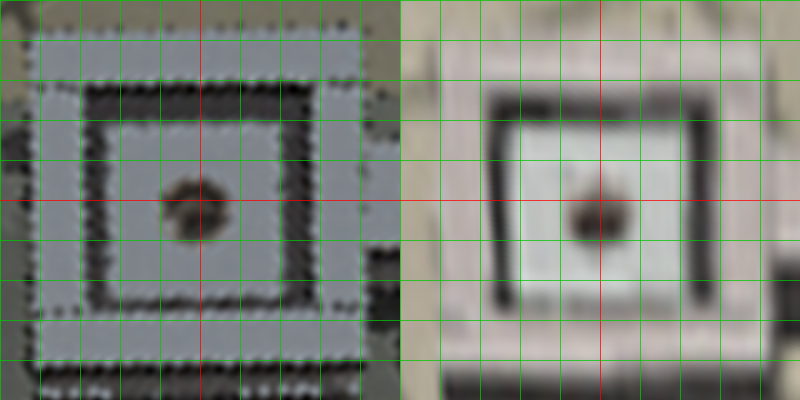

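View pics/rect_side_L.png

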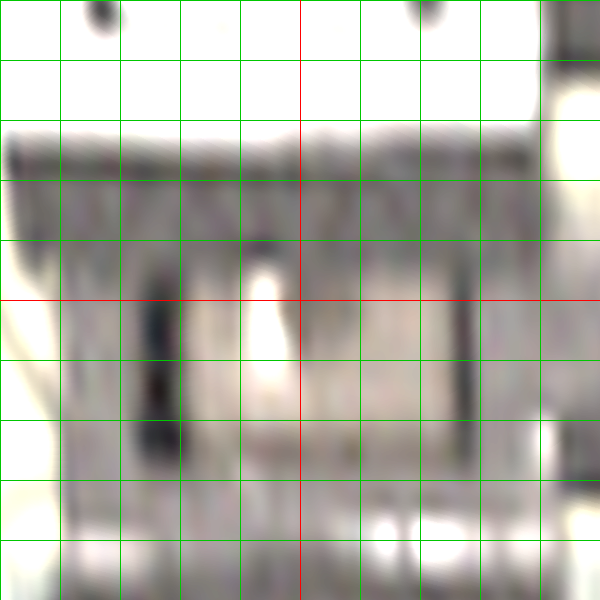

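Run:
```python
from h import *
for c in("top","side"):
    C=np.load(c+"0.npz")["C"]
    for y in np.arange(-.8,-.3,.05):
        m=(abs(C[...,1]-y)<.025)&(C[...,0]>0)&(C[...,0]<.9); Q=C[m]
        if len(Q): k=Q[:,2].argmax(); print(c,round(y,2),len(Q),Q[k].round(2), "x range of z>.1:",Q[Q[:,2]>.1][:,0].min().round(2) if (Q[:,2]>.1).any() else None)
s=read_state(); T=R.from_rotvec(s["tcp_rot"])
for w in ([.5,-.2,.32],[.4727,.2195,.26],[.4727,.2195,.171]):
    print((T.inv().apply(np.array(w)-s["tool_pos"])*100).round(2))
print(T.as_matrix().round(3))
```

```text
top -0.75 794 [ 0.82 -0.74  0.01] x range of z>.1: None
top -0.7 1237 [ 0.53 -0.68  0.02] x range of z>.1: None
top -0.65 3241 [ 0.66 -0.63  0.23] x range of z>.1: 0.58
top -0.6 12774 [ 0.54 -0.59  0.24] x range of z>.1: 0.22
top -0.55 14850 [ 0.35 -0.54  0.24] x range of z>.1: 0.2
top -0.5 6117 [ 0.85 -0.48  0.08] x range of z>.1: None
top -0.45 6615 [ 0.87 -0.46  0.08] x range of z>.1: None
top -0.4 6647 [ 0.82 -0.4   0.08] x range of z>.1: None
top -0.35 7057 [ 0.82 -0.37  0.08] x range of z>.1: None
side -0.75 1760 [ 0.55 -0.73  0.23] x range of z>.1: 0.22
side -0.7 1283 [ 0.37 -0.68  0.23] x range of z>.1: 0.22
side -0.65 2681 [ 0.41 -0.63  0.23] x range of z>.1: 0.21
side -0.6 4624 [ 0.61 -0.62  0.23] x range of z>.1: 0.21
side -0.55 4377 [ 0.35 -0.55  0.23] x range of z>.1: 0.2
side -0.5 1412 [ 0.84 -0.48  0.07] x range of z>.1: None
side -0.45 1679 [ 0.86 -0.43  0.08] x range of z>.1: None
side -0.4 1735 [ 0.8  -0.4   0.08] x range of z>.1: None
side -0.35 2187 [ 0.85 -0.37  0.08] x range of z>.1: None
[ 43.63 -35.93  -8.07]
[ 51.19 -77.29  -2.07]
[ 51.19 -77.29   6.83]
[[ 0.97   0.243 -0.   ]
 [ 0.243 -0.97   0.   ]
 [-0.    -0.    -1.   ]]
```

play_rows(slide=[[0,0,-6],[0,0,-13],[6,-6,-13],[12,-12,-13],[18,-18,-13],[25,-25,-13],[33,-34,-13],[40,-43,-13],[47,-50,-13],[49,-60,-13],[50,-70,-11],[51.2,-77.3,-8]], delta_rot=[[0,0,0],[0,0,0],[0,0,0],[0,0,0],[0,0,0],[0,0,0],[0,0,0],[0,0,0],[0,0,0],[0,0,0],[0,0,0],[0,0,-0.016]], hand=1)

```text
time: 2.8
tool_pos: [0.3454, -0.2871, 0.3585]
tcp_rot: [3.114, 0.41, 0.002]
wrist_force: [1.1, 0.2, 0.5]
width: 1.0
```

play_rows(slide=[[4,-4,0],[8,-7.5,0],[12,-11,0],[16,-14.5,0],[20,-18,0],[21,-22,0],[22,-26,0],[23,-30,0],[24,-34,1],[24.5,-38,2],[25,-42,3],[25.4,-45.6,5]], delta_rot=[[0,0,0],[0,0,0],[0,0,0],[0,0,0],[0,0,0],[0,0,0],[0,0,0],[0,0,0],[0,0,0],[0,0,0],[0,0,0],[0,0,0]])

```text
time: 3.8
tool_pos: [0.4784, 0.1726, 0.3264]
tcp_rot: [3.114, 0.411, 0.008]
wrist_force: [0.2, -0.6, -0.5]
width: 1.0
```

```bash
cat > tgt.py <<'E'
import sys
from h import *
s=read_state(); T=R.from_rotvec(s["tcp_rot"]); M=T.as_matrix()
w=np.array(list(map(float,sys.argv[1:4])))
print("t",round(s["time"],2),"pos",s["tool_pos"].round(4),"F",s["wrist_force"].round(2),"w",round(s["width"],3))
print("slide cm",(M.T@(w-s["tool_pos"])*100).round(2), "xdir deg",np.degrees(np.arctan2(M[1,0],M[0,0])).round(2),"zaxis",M[:,2].round(4))
yaw=float(sys.argv[4]) if len(sys.argv)>4 else 15
D=np.array([[np.cos(np.radians(yaw)),np.sin(np.radians(yaw)),0],[np.sin(np.radians(yaw)),-np.cos(np.radians(yaw)),0],[0,0,-1]])
print("rot",R.from_matrix(M.T@D).as_rotvec().round(4))
E
python3 tgt.py .4727 .2195 .171
```

```text
t 3.8 pos [0.4784 0.1726 0.3264] F [ 0.24 -0.57 -0.45] w 1.0
slide cm [ 0.59 -4.69 15.54] xdir deg 15.02 zaxis [ 4.9e-03  1.0e-04 -1.0e+00]
rot [ 0.0012 -0.0047  0.0003]
```

play_rows(slide=[[0.6,-4.7,3],[0.6,-4.7,6],[0.6,-4.7,9],[0.6,-4.7,11],[0.6,-4.7,12],[0.6,-4.7,12]], delta_rot=[[0,-0.005,0],[0,-0.005,0],[0,-0.005,0],[0,-0.005,0],[0,-0.005,0],[0,-0.005,0]])

```text
time: 4.3
tool_pos: [0.4708, 0.219, 0.2036]
tcp_rot: [3.112, 0.411, -0.008]
wrist_force: [-0.0, -0.5, -0.2]
width: 1.003
```

```bash
python3 tgt.py .4727 .2195 .171
python3 - <<'E'
from h import *
p=read_camera("side"); save(p,"s1.png"); cv2.imwrite("pics/s1z.png",cv2.resize(cv2.cvtColor(p["image"][150:350,220:420],cv2.COLOR_RGB2BGR),None,fx=3,fy=3))
E
```

```text
t 4.3 pos [0.4708 0.219  0.2036] F [-0.03 -0.45 -0.17] w 1.003
slide cm [ 0.22 -0.01  3.26] xdir deg 15.03 zaxis [-0.0049 -0.0033 -1.    ]
rot [0.0019 0.0056 0.0006]
```

View pics/s1z.png

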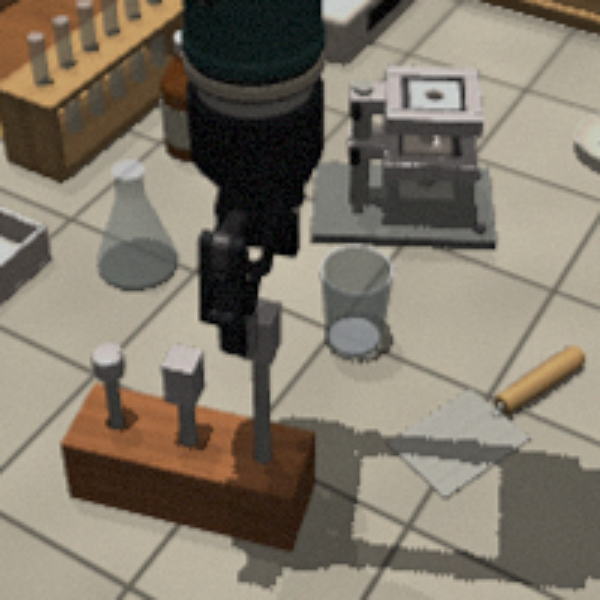

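Run:
```python
from h import *
p=read_camera("side")
for w in ([.46,.26,.21],[.4817,.178,.21],[.4727,.2195,.2],[.4727,.2195,.164],[.4708,.219,.257]): 
    q=w2pix(p,np.array(w)); print(w,(q-[220,150])*3)
```

```text
[0.46, 0.26, 0.21] [240.54932334 345.63627068]
[0.4817, 0.178, 0.21] [281.46561308 254.03213181]
[0.4727, 0.2195, 0.2] [259.243642   308.83805841]
[0.4727, 0.2195, 0.164] [260.24472188 349.06393829]
[0.4708, 0.219, 0.257] [260.66689797 240.77653561]
```

play_rows(slide=[[0.2,0,1.5],[0.2,0,3],[0.2,0,3.2],[0.2,0,3.2],[0.2,0,3.2]], delta_rot=[[0.002,0.006,0],[0.002,0.006,0],[0.002,0.006,0],[0.002,0.006,0],[0.002,0.006,0]])

```text
time: 4.82
tool_pos: [0.4763, 0.2202, 0.1772]
tcp_rot: [-3.112, -0.409, -0.014]
wrist_force: [0.3, 0.0, 0.9]
width: 1.001
```

play_rows(slide=[[0,0,0],[0,0,0],[0,0,0],[0,0,0],[0,0,0],[0,0,0],[0,0,0],[0,0,0],[0,0,0],[0,0,0]], delta_rot=[[0,0,0],[0,0,0],[0,0,0],[0,0,0],[0,0,0],[0,0,0],[0,0,0],[0,0,0],[0,0,0],[0,0,0]], hand=0, force=60)

```text
time: 5.65
tool_pos: [0.4765, 0.2204, 0.1776]
tcp_rot: [-3.112, -0.409, -0.015]
wrist_force: [-0.6, 1.0, 3.3]
width: 0.245
```

```bash
python3 tgt.py .4727 .2195 .171
```

```text
t 5.65 pos [0.4765 0.2204 0.1776] F [-0.61  1.01  3.27] w 0.245
slide cm [-0.4  -0.01  0.66] xdir deg 14.96 zaxis [ 0.0093  0.004  -0.9999]
rot [-0.0015 -0.01   -0.0007]
```

play_rows(slide=[[0,0,0],[0,0,0],[0,0,0],[0,0,0],[0,0,0],[0,0,0]], delta_rot=[[0,0,0],[0,0,0],[0,0,0],[0,0,0],[0,0,0],[0,0,0]], hand=0.6)

```text
time: 6.15
tool_pos: [0.4764, 0.2203, 0.1774]
tcp_rot: [-3.112, -0.409, -0.015]
wrist_force: [-0.3, -0.9, -0.1]
width: 0.599
```

```bash
python3 tgt.py .4727 .2195 .171
```

```text
t 6.15 pos [0.4764 0.2203 0.1774] F [-0.32 -0.93 -0.06] w 0.599
slide cm [-0.38 -0.02  0.63] xdir deg 14.96 zaxis [ 0.0089  0.0038 -1.    ]
rot [-0.0014 -0.0096 -0.0006]
```

play_rows(slide=[[-0.2,0,0.3],[-0.4,0,0.6],[-0.4,0,0.6],[-0.4,0,0.6],[-0.4,0,0.6]], delta_rot=[[-0.001,-0.01,0],[-0.001,-0.01,0],[-0.001,-0.01,0],[-0.001,-0.01,0],[-0.001,-0.01,0]])

```text
time: 6.57
tool_pos: [0.4725, 0.2193, 0.1712]
tcp_rot: [-3.115, -0.409, 0.001]
wrist_force: [1.1, 0.2, 0.4]
width: 0.604
```

```bash
python3 tgt.py .4727 .2195 .171
```

```text
t 6.57 pos [0.4725 0.2193 0.1712] F [1.13 0.24 0.38] w 0.604
slide cm [ 0.02 -0.02  0.02] xdir deg 14.97 zaxis [-7.e-04  2.e-04 -1.e+00]
rot [-0.0004  0.0006 -0.0006]
```

Settled moves are accurate when started at rest. Now close firmly.

play_rows(slide=[[0,0,0],[0,0,0],[0,0,0],[0,0,0],[0,0,0],[0,0,0],[0,0,0],[0,0,0]], delta_rot=[[0,0,0],[0,0,0],[0,0,0],[0,0,0],[0,0,0],[0,0,0],[0,0,0],[0,0,0]], hand=0, force=110)

```text
time: 7.23
tool_pos: [0.4727, 0.2194, 0.1715]
tcp_rot: [-3.114, -0.409, 0.0]
wrist_force: [-0.3, 0.5, 3.4]
width: 0.244
```

```bash
python3 tgt.py .4727 .2195 .171
```

```text
t 7.23 pos [0.4727 0.2194 0.1715] F [-0.34  0.46  3.44] w 0.244
slide cm [-0.   -0.01  0.05] xdir deg 14.96 zaxis [-1.e-04  5.e-04 -1.e+00]
rot [-0.0005 -0.0001 -0.0006]
```

play_rows(slide=[[0,0,-1],[0,0,-2.5],[0,0,-4.5],[0,0,-6.5],[0,0,-8.5],[0,0,-10.5],[0,0,-12.5],[0,0,-14.5],[0,0,-16],[0,0,-16.8],[0,0,-16.8],[0,0,-16.8]], delta_rot=[[0,0,0],[0,0,0],[0,0,0],[0,0,0],[0,0,0],[0,0,0],[0,0,0],[0,0,0],[0,0,0],[0,0,0],[0,0,0],[0,0,0]])

```text
time: 8.23
tool_pos: [0.4726, 0.2192, 0.3393]
tcp_rot: [-3.114, -0.409, 0.0]
wrist_force: [-0.4, -0.9, -1.6]
width: 0.243
```

```bash
python3 tgt.py .55 .05 .339
python3 - <<'E'
from h import *
for c in("side","top"):
    p=read_camera(c); save(p,c+"2.png"); np.savez(c+"2.npz",C=cloud(p)); s=read_state()
    print(c,w2pix(p,s["tool_pos"]),w2pix(p,s["tool_pos"]-[0,0,.161]))
    cv2.imwrite(f"pics/{c}2z.png",cv2.resize(cv2.cvtColor(p["image"][100:330,170:430],cv2.COLOR_RGB2BGR),None,fx=2.5,fy=2.5))
E
```

```text
t 8.23 pos [0.4726 0.2192 0.3393] F [-0.4  -0.93 -1.55] w 0.243
slide cm [ 3.11 18.35  0.02] xdir deg 14.96 zaxis [-3.e-04  3.e-04 -1.e+00]
rot [-0.0004  0.0002 -0.0006]
side [305.31162649 193.27966627] [306.95924063 261.42975059]
top [191.52603793 240.5024811 ] [216.70442931 244.50817804]
```

View pics/side2z.png

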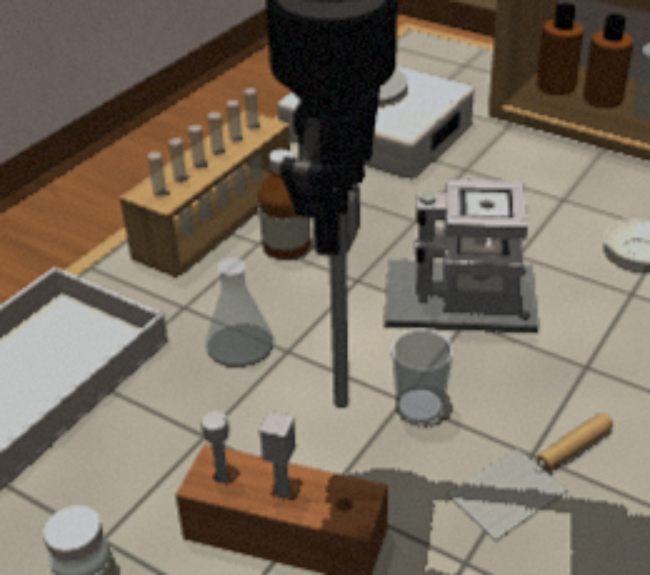

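View pics/top2z.png

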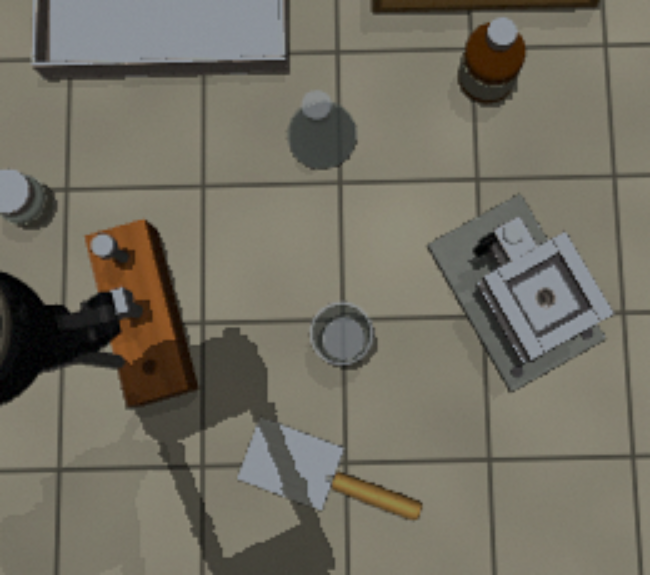

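play_rows(slide=[[-0.2,1.5,0],[-0.6,4.5,0],[-1,8,0],[-1.5,12,0],[-2,16,0],[-2.5,20,0],[-3,24,0],[-3.5,28,0],[-4,31.5,0],[-4.4,34.5,0],[-4.6,36.1,0],[-4.6,36.4,0]], delta_rot=[[0,0,0],[0,0,0],[0,0,0],[0,0,0],[0,0,0],[0,0,0],[0,0,0],[0,0,0],[0,0,0],[0,0,0],[0,0,0],[0,0,0]])

```text
time: 9.33
tool_pos: [0.5209, -0.1475, 0.3359]
tcp_rot: [3.116, 0.403, -0.009]
wrist_force: [-0.2, 0.3, -1.4]
width: 0.246
```

play_rows(slide=[[0,0,0],[0,0,0],[0,0,0],[0,0,0]], delta_rot=[[0,0,0],[0,0,0],[0,0,0],[0,0,0]])

```text
time: 9.67
tool_pos: [0.5207, -0.1463, 0.3355]
tcp_rot: [-3.115, -0.406, 0.01]
wrist_force: [-0.9, -0.7, -1.0]
width: 0.243
```

```bash
python3 tgt.py .522 -.144 .32
python3 - <<'E'
from h import *
p=read_camera("side"); save(p,"s3.png"); s=read_state()
M=R.from_rotvec(s["tcp_rot"]).as_matrix()
for L in (.161,.1,.05): print(L,w2pix(p,s["tool_pos"]+M[:,2]*L))
cv2.imwrite("pics/s3z.png",cv2.resize(cv2.cvtColor(p["image"][100:230,310:420],cv2.COLOR_RGB2BGR),None,fx=4.6,fy=4.6,interpolation=cv2.INTER_CUBIC))
E
```

```text
t 9.67 pos [ 0.5207 -0.1463  0.3355] F [-0.86 -0.66 -0.99] w 0.243
slide cm [ 0.19 -0.19  1.55] xdir deg 14.84 zaxis [-6.4e-03 -3.0e-04 -1.0e+00]
rot [-0.0014  0.0063 -0.0029]
0.161 [366.6669425  168.14759077]
0.1 [368.30419348 147.4390762 ]
0.05 [369.73832914 129.29963433]
```

View pics/s3z.png

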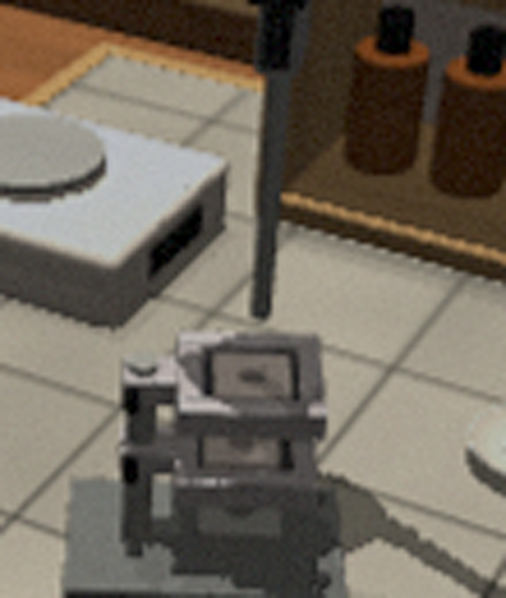

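Run:
```python
from h import *
p=read_camera("side"); print("side hole",at_z(p,364.35,181.4,.135))
a=np.array([.524,-.1465,0]); th=np.radians(27.8); ex=np.array([np.cos(th),np.sin(th)]); ey=np.array([-ex[1],ex[0]])
h=at_z(p,364.35,181.4,.135)[:2]-a[:2]; print(h@ex*1e3,h@ey*1e3)
pt=read_camera("top"); h=at_z(pt,388.3,218.6,.135); print("top hole",h, (h[:2]-a[:2])@ex*1e3,(h[:2]-a[:2])@ey*1e3)
# socket block top patch side: z~34
C=cloud(p); m=(abs(C[...,2]-.034)<.004)&(abs(C[...,0]-.53)<.08)&(abs(C[...,1]+.145)<.08)
D=(C[m][:,:2]-a[:2]); X=D@ex*1e3; Y=D@ey*1e3; print("socket block",m.sum(),X.min(),X.max(),Y.min(),Y.max())
v,u=np.nonzero(m); print(u.min(),u.max(),v.min(),v.max())
for v0 in range(209,220): print(v0,[int(t*1000) if t==t else -1 for t in C[v0,345:390,2]])
```

```text
side hole [ 0.52150024 -0.14240677  0.135     ]
-0.30220916935150055 4.786648658483169
top hole [ 0.5216897  -0.14589151  0.135     ] -1.7598523301771745 1.615755474671394
socket block 132 -23.379152263234047 72.2643341603698 -5.325833981762313 27.64453698529047
336 370 209 217
209 [14, 12, 69, 65, 71, 67, 67, 70, 71, 67, 71, 69, 69, 72, 72, 68, 74, 70, 70, 70, 73, 70, 70, 71, 71, 71, 69, 71, 73, 69, 74, 72, 71, 72, 13, 12, 15, 9, 1, 0, 0, 0, 0, 2, -1]
210 [11, 10, 13, 14, 13, 11, 15, 20, 34, 32, 35, 33, 35, 34, 30, 29, 29, 29, 27, 32, 35, 33, 35, 35, 34, 34, 10, 67, 66, 69, 68, 69, 68, 69, 12, 12, 10, 10, 1, 0, 2, 3, 1, 2, 0]
211 [11, 11, 14, 12, 13, 9, 11, 18, 33, 37, 34, 35, 34, 33, 25, 27, 22, 26, 25, 35, 33, 33, 35, 35, 34, 35, 13, 13, 13, 12, 12, 11, 12, 15, 10, 12, 12, 10, 0, -1, -1, -1, 0, 0, 0]
212 [14, 11, 13, 12, 12, 14, 10, 17, 33, 32, 35, 36, 34, 33, 33, 36, 34, 36, 34, 33, 34, 35, 34, 33, 35, 34, 14, 13, 12, 14, 10, 11, 11, 11, 13, 11, 12, 13, 10, 1, -1, 3, 1, 0, -1]
213 [9, 11, 13, 12, 11, 12, 11, 16, 34, 36, 34, 35, 33, 33, 35, 34, 34, 34, 36, 36, 34, 33, -1, 31, 36, 
[... 446 characters left out ...]
, 14, 12, 12, 12, 16, 32, 30, 31, 30, 31, 33, 34, 31, 32, 33, 33, 32, 34, 33, 33, 32, 33, 36, 11, 11, 13, 13, 12, 11, 11, 13, 12, 15, 10, 14, 13, 2, 0, 0, 1, 1, 0]
217 [11, 12, 14, 9, 11, 10, 12, 15, 30, 28, 28, 29, 27, 28, 28, 29, 27, 28, 30, 29, 29, 29, 27, 26, 30, 29, 13, 11, 12, 12, 10, 11, 13, 13, 13, 12, -1, 13, 13, 0, 1, 0, 0, 1, 1]
218 [10, 15, 14, 15, 12, 14, 11, 15, 22, 24, 21, 23, 24, 27, 25, 25, 24, 27, 27, 24, 26, 24, 27, 24, 26, 25, 12, 11, 12, 13, 13, 12, 10, 12, 11, 13, 12, 12, 11, 1, 0, 0, 0, 0, 3]
219 [12, 12, 10, 11, 12, 12, 12, 16, 19, 20, 22, 19, 19, 22, 19, 21, 21, 23, 20, 22, 20, 23, 22, 23, 23, 21, 12, 10, 11, 12, 11, 12, 13, 14, 13, 12, 12, 10, 14, -1, 1, 2, 0, 0, 0]
```

play_rows(slide=[[0.1,-0.1,0.5],[0.1,-0.2,1.5],[0.1,-0.2,2.5],[0.1,-0.2,3.3],[0.1,-0.2,3.3],[0.1,-0.2,3.3],[0.1,-0.2,3.3]], delta_rot=[[-0.001,0.006,-0.003],[-0.001,0.006,-0.003],[-0.001,0.006,-0.003],[-0.001,0.006,-0.003],[-0.001,0.006,-0.003],[-0.001,0.006,-0.003],[-0.001,0.006,-0.003]])

```text
time: 10.4
tool_pos: [0.5212, -0.1445, 0.3029]
tcp_rot: [3.115, 0.41, 0.0]
wrist_force: [-0.1, -0.1, -1.8]
width: 0.242
```

```bash
python3 tgt.py .5216 -.1441 .302
python3 - <<'E'
from h import *
p=read_camera("side"); s=read_state()
M=R.from_rotvec(s["tcp_rot"]).as_matrix()
q=w2pix(p,s["tool_pos"]+M[:,2]*.1615); print(q)
a=p["image"][150:200,335:395]; a=np.clip(a.astype(float)*1.8,0,255).astype(np.uint8)
a=cv2.resize(cv2.cvtColor(a,cv2.COLOR_RGB2BGR),None,fx=10,fy=10,interpolation=cv2.INTER_CUBIC)
cv2.imwrite("pics/s4z.png",a)
t=read_camera("top"); q=w2pix(t,s["tool_pos"]+M[:,2]*.1615); print(q); 
a=t["image"][190:250,355:435]; cv2.imwrite("pics/t4z.png",cv2.resize(cv2.cvtColor(np.clip(a.astype(float)*1.5,0,255).astype(np.uint8),cv2.COLOR_RGB2BGR),None,fx=8,fy=8,interpolation=cv2.INTER_CUBIC))
E
```

```text
t 10.4 pos [ 0.5212 -0.1445  0.3029] F [-0.1  -0.09 -1.75] w 0.242
slide cm [ 0.05 -0.03  0.09] xdir deg 15.0 zaxis [ 2.e-04 -1.e-04 -1.e+00]
rot [ 0.0002 -0.0002 -0.    ]
[364.87681115 178.83271619]
[388.30726091 218.32839718]
```

View pics/s4z.png

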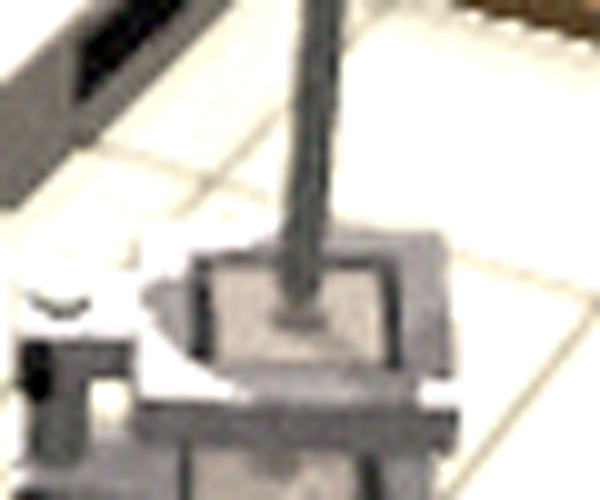

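View pics/t4z.png

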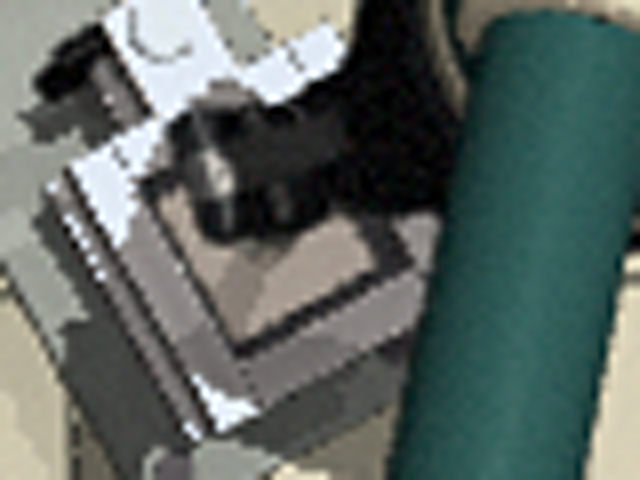

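play_rows(slide=[[0.05,-0.03,0.3],[0.05,-0.03,0.6],[0.05,-0.03,0.8],[0.05,-0.03,1.0],[0.05,-0.03,1.1],[0.05,-0.03,1.1],[0.05,-0.03,1.1]], delta_rot=[[0,0,0],[0,0,0],[0,0,0],[0,0,0],[0,0,0],[0,0,0],[0,0,0]])

```text
time: 11.08
tool_pos: [0.5219, -0.1442, 0.2925]
tcp_rot: [3.114, 0.41, 0.002]
wrist_force: [-1.0, 0.1, -1.8]
width: 0.241
```

```bash
python3 tgt.py .5216 -.1441 .285
```

```text
t 11.08 pos [ 0.5219 -0.1442  0.2925] F [-1.05  0.13 -1.81] w 0.241
slide cm [-0.03 -0.02  0.75] xdir deg 15.0 zaxis [ 1.1e-03 -5.0e-04 -1.0e+00]
rot [ 0.0007 -0.001  -0.    ]
```

play_rows(slide=[[0,0,0.4],[0,0,0.8],[0,0,1.2],[0,0,1.6],[0,0,2.0],[0,0,2.0]], delta_rot=[[0,0,0],[0,0,0],[0,0,0],[0,0,0],[0,0,0],[0,0,0]])

```text
time: 11.58
tool_pos: [0.5213, -0.144, 0.271]
tcp_rot: [-3.114, -0.41, 0.001]
wrist_force: [0.2, 0.8, -2.0]
width: 0.245
```

```bash
python3 tgt.py .5219 -.1442 .251
```

```text
t 11.58 pos [ 0.5213 -0.144   0.271 ] F [ 0.17  0.76 -2.02] w 0.245
slide cm [0.06 0.04 2.  ] xdir deg 14.99 zaxis [-8.e-04  2.e-04 -1.e+00]
rot [-0.0004  0.0007 -0.0001]
```

play_rows(slide=[[0.1,0.03,0.5],[0.3,0.08,1.0],[0.44,0.12,1.3],[0.44,0.12,1.3],[0.44,0.12,1.3],[0.44,0.12,1.3]], delta_rot=[[0,0,0],[0,0,0],[0,0,0],[0,0,0],[0,0,0],[0,0,0]])

```text
time: 12.08
tool_pos: [0.5248, -0.1437, 0.2569]
tcp_rot: [-3.113, -0.41, 0.006]
wrist_force: [-3.5, 1.0, -3.1]
width: 0.245
```

```bash
python3 tgt.py .5258 -.1441 .24
python3 - <<'E'
from h import *
p=read_camera("side"); s=read_state()
M=R.from_rotvec(s["tcp_rot"]).as_matrix()
q=w2pix(p,s["tool_pos"]+M[:,2]*.1615); print(q)
C=cloud(p)
for r in range(193,204): print(r,[int(t*1000) if t==t else -1 for t in C[r,345:382,2]])
a=p["image"][165:215,335:395]; a=np.clip(a.astype(float)*2.2,0,255).astype(np.uint8)
a=cv2.resize(cv2.cvtColor(a,cv2.COLOR_RGB2BGR),None,fx=10,fy=10,interpolation=cv2.INTER_CUBIC)
cv2.imwrite("pics/s5z.png",a)
E
```

```text
t 12.08 pos [ 0.5248 -0.1437  0.2569] F [-3.47  0.99 -3.13] w 0.245
slide cm [0.09 0.07 1.69] xdir deg 15.0 zaxis [-0.0038  0.0011 -1.    ]
rot [-0.002   0.0034 -0.    ]
[362.56064324 192.91911731]
193 [87, 86, 83, 119, -1, 120, 123, 121, 121, 122, 122, 119, 123, 122, 121, 123, 123, 125, 123, 121, 123, 124, 124, 123, 124, 123, 122, 121, 127, 123, 122, 125, 123, 123, 123, 125, 0]
194 [83, 84, 85, 86, 117, 119, 118, 117, 117, 118, 118, 119, 120, 116, -1, 119, 118, 120, 119, 119, 118, 119, 117, 122, 120, 120, 119, 119, 121, 120, 119, 121, 119, 122, 119, 120, 0]
195 [80, 85, 85, 84, 83, 86, 85, 84, 77, 85, 85, 87, 86, 87, 82, 81, 81, 80, 82, 84, 84, 84, 85, 85, 86, 77, 80, 78, 87, 85, 86, 118, 119, 118, 115, 1, 2]
196 [87, 85, 86, 84, 85, 85, 86, 83, 80, 86, 86, 84, 85, 86, 85, 80, 76, 76, 79, 81, 84, 85, 85, 84, 88, 78, 78, 78, 84, 85, 83, 85, 85, 0, 0, 0, 2]
197 [88, 85, 85, 86, 85, 85, 85, 83, 75, 83, 86, 86, 85, 86, 84, 85, 73, 74, 74, 86, 85, 85, 86, 85, 87, 75, 77, 80, 86, 84, 85, 86, 84, 0, -3, 0, 0]
198 [84, 84, 83, 86, 86, 87, 86, 86, 76, 86, 85, 85, 86, 86, 85, 85, 85, 85, 86, 86, 84, 86, 83, 85, 84, 77, 78, 78, 85, 86, 87, 85, 85, 84, 1, 3, 0]
199 [81, 81, 79, 86, 86, 84, 83, 85, 79, 86, 86, 85, 83, 84, 87, 86, 84, 84, 85, 87, 86, 86, 85, 85, 86, 85, 77, 77, 83, 83, 85, 86, 84, 83, 0, 0, 1]
200 [75, 78, 80, 88, 84, 83, 82, 84, 77, 85, 84, 86, 85, 85, 85, 85, 86, 87, 84, 86, 85, 83, 84, 84, 86, 85, 78, 76, 84, 84, 85, 86, 84, 84, 0, -1, 0]
201 [73, 72, 82, 87, 85, 87, 85, 86, 78, 81, 84, 81, 82, 81, 81, 82, 82, 82, 82, 83, 84, 82, 84, 81, 84, 84, 74, 78, 82, 85, 86, 86, 85, 86, 0, 0, 0]
202 [71, 70, 82, 87, 84, 82, 84, 86, 85, 86, 85, 85, 86, 85, 83, 84, 87, 85, 85, 85, 85, 85, 85, 86, 85, 86, 86, 84, 82, 85, 84, 84, 86, 84, 3, 0, -1]
203 [0, 2, 82, 86, 87, 84, 88, 85, 86, 85, 86, 85, 84, 85, 84, 86, 84, 83, 84, 84, 86, 87, 85, 86, 86, 86, 85, 86, 85, 85, -1, 85, 85, 86, 2, 0, 0]
```

View pics/s5z.png

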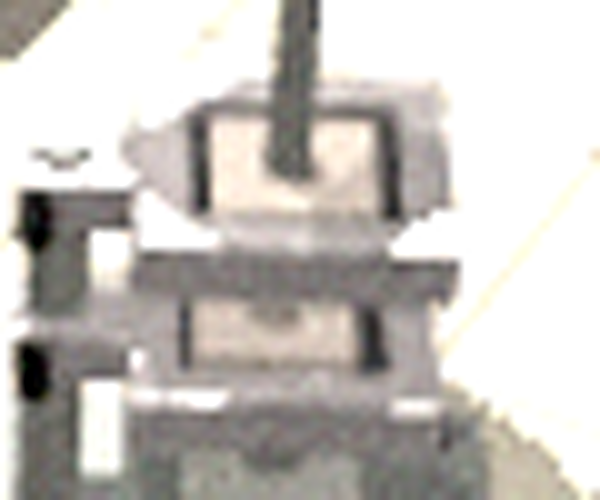

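```bash
cat > low.py <<'E'
from h import *
p=read_camera("side"); C=cloud(p); Z=C[...,2]*1000
th=np.radians(27.8); ex=np.array([np.cos(th),np.sin(th)]); ey=np.array([-ex[1],ex[0]]); O=np.array([.5241,-.1462])
def tops(cx,cy,vis,ss=4,z=.085):
    # per-pixel fraction hole
    r0,r1,c0,c1=vis
    vs=np.arange(r0,r1,1/ss)+.5/ss-.5; us=np.arange(c0,c1,1/ss)+.5/ss-.5
    U,V=np.meshgrid(us,vs); f=f_of(p); W=np.array(p["world_from_camera"]); o=W[:3,3]
    d=np.stack([(U-p["cx"])/f,-(V-p["cy"])/f,-np.ones_like(U)],-1)@W[:3,:3].T
    P=o+d*((z-o[2])/d[...,2])[...,None]
    X=(P[...,:2]-O)@ex*1e3; Y=(P[...,:2]-O)@ey*1e3
    return X,Y
ss=4; vis=(195,201,354,370)
obs=(Z[195:201,354:370]<83.0).astype(float); obs[:, :]=np.clip((85-Z[195:201,354:370])/4,0,1); obs=np.nan_to_num(obs)
X,Y=tops(0,0,vis)
best=[]
for cx in np.arange(-6,6.1,.25):
  for cy in np.arange(-6,6.1,.25):
    h=((X-cx)**2+(Y-cy)**2<7.5**2).astype(float)
    h=h.reshape(6,ss,16,ss).mean((1,3)); 
    best.append((((h>.5)-obs)**2).sum()); 
b=np.array(best).reshape(49,49); i=np.argsort(b.ravel())[:15]
for k in i: print(-6+.25*(k//49),-6+.25*(k%49),b.ravel()[k].round(2))
X,Y=tops(0,0,(195,204,345,385),1)
for r in range(9): print(195+r,"Y at col 353,362,370",Y[r,[8,17,25]].round(1),"X",X[r,[8,9,17,24,25,27]].round(1))
E
python3 low.py
```

```text
3.0 0.75 2.6
2.75 1.5 2.6
3.0 1.25 2.6
3.0 1.0 2.6
3.25 0.75 2.6
3.25 1.0 2.6
3.25 1.25 2.6
3.25 0.5 2.6
3.0 1.75 3.37
3.0 1.5 3.37
3.25 2.25 3.37
3.25 2.0 3.37
3.25 2.5 3.37
3.25 1.75 3.37
3.25 1.5 3.37
195 Y at col 353,362,370 [-1.3 -2.7 -3.9] X [ 26.8  24.1   2.2 -17.  -19.7 -25.2]
196 Y at col 353,362,370 [3.3 2.  0.7] X [ 26.9  24.1   2.3 -16.8 -19.5 -25. ]
197 Y at col 353,362,370 [7.9 6.6 5.4] X [ 26.9  24.2   2.5 -16.6 -19.3 -24.7]
198 Y at col 353,362,370 [12.5 11.2 10. ] X [ 27.   24.3   2.6 -16.4 -19.1 -24.5]
199 Y at col 353,362,370 [17.1 15.7 14.5] X [ 27.1  24.4   2.8 -16.2 -18.9 -24.3]
200 Y at col 353,362,370 [21.6 20.2 19.1] X [ 27.1  24.4   2.9 -16.  -18.7 -24. ]
201 Y at col 353,362,370 [26.1 24.7 23.6] X [ 27.2  24.5   3.  -15.8 -18.4 -23.8]
202 Y at col 353,362,370 [30.6 29.2 28. ] X [ 27.2  24.6   3.2 -15.5 -18.2 -23.6]
203 Y at col 353,362,370 [35.  33.7 32.5] X [ 27.3  24.6   3.3 -15.3 -18.  -23.3]
```

play_rows(slide=[[0.15,0.05,0.3],[0.17,0.05,0.6],[0.17,0.05,0.9],[0.17,0.05,1.15],[0.17,0.05,1.3],[0.17,0.05,1.3],[0.17,0.05,1.3]], delta_rot=[[-0.002,0.0035,0],[-0.002,0.0035,0],[-0.002,0.0035,0],[-0.002,0.0035,0],[-0.002,0.0035,0],[-0.002,0.0035,0],[-0.002,0.0035,0]])

```text
time: 12.77
tool_pos: [0.5271, -0.1439, 0.2442]
tcp_rot: [3.114, 0.41, 0.002]
wrist_force: [-3.2, 1.5, -0.8]
width: 0.243
```

```bash
python3 tgt.py .5262 -.1437 .24
```

```text
t 12.77 pos [ 0.5271 -0.1439  0.2442] F [-3.19  1.49 -0.82] w 0.243
slide cm [-0.08 -0.04  0.42] xdir deg 15.0 zaxis [ 1.6e-03 -3.0e-04 -1.0e+00]
rot [ 0.0007 -0.0015 -0.0001]
```

play_rows(slide=[[-0.05,-0.02,0.15],[-0.05,-0.02,0.3],[-0.05,-0.02,0.3],[-0.05,-0.02,0.3]], delta_rot=[[0.001,-0.0015,0],[0.001,-0.0015,0],[0.001,-0.0015,0],[0.001,-0.0015,0]])

```text
time: 13.1
tool_pos: [0.5269, -0.144, 0.2412]
tcp_rot: [3.114, 0.41, 0.001]
wrist_force: [-2.0, 0.3, -0.2]
width: 0.243
```

```bash
python3 tgt.py .5262 -.1437 .24; python3 low.py | head -3;python3 - <<'E'
from h import *
p=read_camera("side"); C=cloud(p)
for r in range(194,204): print(r,[int(t*1000) if t==t else -1 for t in C[r,345:382,2]])
print(read_state()["wrist_force"])
E
```

```text
t 13.1 pos [ 0.5269 -0.144   0.2412] F [-1.96  0.25 -0.18] w 0.243
slide cm [-0.06 -0.04  0.12] xdir deg 15.0 zaxis [ 7.e-04 -2.e-04 -1.e+00]
rot [ 0.0004 -0.0006  0.    ]
-1.25 4.25 8.07
-1.25 4.5 8.07
-1.0 4.5 8.07
194 [86, 85, 85, 85, 115, 118, 118, 118, 119, 117, 117, 118, 119, 119, 117, 119, 119, 121, 119, 120, 120, 117, 119, 120, 120, 121, 121, 120, 120, 122, 120, 119, 122, 121, 120, 121, 0]
195 [84, 84, 87, 85, 85, 85, 85, 87, 79, 85, 84, 84, 85, 86, 85, 91, 88, 90, 87, 82, 86, 84, 84, 84, 83, 77, 78, 79, 86, 85, 85, 117, 119, 119, 119, -1, 1]
196 [83, 84, 86, 84, 87, 83, 83, 85, 79, 86, 82, 86, 84, 83, 82, 86, 87, 86, 85, 80, 84, 85, 85, 85, 85, 76, 77, 76, 84, 86, 84, 83, 85, 2, 2, 0, 3]
197 [85, 86, 86, 82, 83, 85, 85, 84, 79, 83, 85, 83, 87, 82, 86, 84, 83, 82, 75, 84, 84, 84, 84, 84, 87, 77, 77, 73, 86, 84, 87, 86, 86, 0, 0, 0, 0]
198 [82, 83, 84, 88, 86, -1, 85, 83, 75, 83, 86, 85, 84, 84, 83, 84, 83, 85, 85, 84, 83, 85, 85, 84, 85, 77, 78, 77, 85, 86, 85, 84, 85, 85, 0, -1, 0]
199 [79, 81, 82, 86, 85, 85, 87, 85, 78, 86, 85, 85, 83, 86, 83, 85, 84, 83, 85, 86, 85, 86, 84, 84, 84, 76, 75, 76, 82, 86, 82, 82, 84, 84, 1, 0, -1]
200 [78, 75, 80, 84, 86, 85, 85, 85, 77, 85, 87, 85, 82, 84, 82, 83, 85, 84, 84, 85, 86, 83, 84, 83, 84, 85, 77, 78, 82, 87, 85, 84, 84, 86, 0, 0, 0]
201 [73, 77, 82, 84, 87, 84, 86, 84, 76, 81, 78, 81, -1, 79, 81, 81, 80, 81, 82, 84, 81, 83, 83, 80, 84, 81, 76, 77, 83, 86, 83, 84, 86, 84, 0, 1, 0]
202 [70, 72, 80, 84, 87, 85, 85, 84, 86, 85, 82, 88, 85, 87, 85, 88, 85, 84, 85, 84, 86, 86, 84, 86, 86, 84, 85, 85, 84, 85, 85, 83, 85, 84, 2, 1, 1]
203 [-1, 1, 81, 84, 87, 84, 86, 86, 86, 86, 85, 87, 84, 85, 85, 86, 85, 86, 85, 85, 84, 85, 85, 83, 88, 85, 85, 85, 83, 85, 86, 84, 86, 84, 2, 1, 0]
[-1.57558188  0.02774183 -0.309489  ]
```

play_rows(slide=[[0,0,0.3],[0,0,0.7],[0,0,1.1],[0,0,1.5],[0,0,1.5]], delta_rot=[[0,0,0],[0,0,0],[0,0,0],[0,0,0],[0,0,0]])

```text
time: 13.62
tool_pos: [0.5265, -0.1443, 0.2248]
tcp_rot: [3.114, 0.41, -0.001]
wrist_force: [-1.0, -1.3, -1.3]
width: 0.244
```

```bash
python3 tgt.py .5241 -.1462 .202
```

```text
t 13.62 pos [ 0.5265 -0.1443  0.2248] F [-1.02 -1.35 -1.31] w 0.244
slide cm [-0.28  0.12  2.28] xdir deg 15.0 zaxis [-4.e-04 -6.e-04 -1.e+00]
rot [0.0005 0.0005 0.    ]
```

```bash
cat > sock.py <<'E'
from h import *
import contextlib,io
with contextlib.redirect_stdout(io.StringIO()):
    exec(open("low.py").read())
X,Y=tops(0,0,(209,220,350,374),1,z=.034)
for r in (1,2,3,6,7,8): print(209+r,"X at 352.5,370.5:",((X[r,2]+X[r,3])/2).round(1),((X[r,20]+X[r,21])/2).round(1),"Y c361",Y[r,11].round(1), [int(t) if t==t else -1 for t in Z[209+r,350:374]])
vis=(210,215,355,369); ob=np.nan_to_num(np.clip((34-Z[210:215,355:369])/5,0,1))
X,Y=tops(0,0,vis,4,z=.034); res=[]
for cx in np.arange(-6,6.1,.25):
  for cy in np.arange(-6,6.1,.25):
    h=((X-cx)**2+(Y-cy)**2<7.5**2).astype(float).reshape(5,4,14,4).mean((1,3)); res.append((((h>.5)-ob)**2).sum())
i=np.argsort(res)[:12]
for k in i: print(-6+.25*(k//49),-6+.25*(k%49),round(res[k],2))
E
python3 sock.py
```

```text
210 X at 352.5,370.5: 25.6 -25.0 Y c361 -1.0 [12, 10, 18, 33, 34, 33, 34, 34, 34, 31, 27, 25, 27, 29, 32, 36, 34, 36, 35, 35, 36, 12, 67, 67]
211 X at 352.5,370.5: 25.6 -24.8 Y c361 3.5 [11, 14, 18, 35, 32, 33, 36, 35, 35, 24, 25, 24, 25, 26, 33, 33, 36, 34, 36, 32, 32, 14, 11, 15]
212 X at 352.5,370.5: 25.7 -24.6 Y c361 8.0 [13, 10, 17, 35, 34, 31, 34, 33, 34, 35, 33, 34, 33, 35, 33, 35, 33, 35, 37, 34, 33, 11, 13, 11]
215 X at 352.5,370.5: 25.9 -23.9 Y c361 21.4 [11, 10, 15, 37, 35, 37, 34, 34, 34, 33, 33, 32, 35, 34, 35, 34, 34, 34, 35, 34, 35, 13, 11, 12]
216 X at 352.5,370.5: 25.9 -23.7 Y c361 25.8 [13, 13, 17, 29, 33, 30, 31, 31, 32, 30, 33, 33, 34, 31, 31, 32, 32, 35, 33, 30, 33, 13, 14, 11]
217 X at 352.5,370.5: 26.0 -23.5 Y c361 30.2 [11, 14, 15, 26, 27, 28, 25, 30, 29, 30, 27, 28, 30, 27, 28, 31, 28, 29, 31, 31, 28, 13, 11, 11]
1.5 -0.5 1.01
1.25 0.75 1.01
1.5 1.0 1.01
1.5 0.75 1.01
1.5 0.5 1.01
1.25 0.5 1.01
1.25 0.25 1.01
1.25 1.0 1.01
1.25 0.0 1.01
1.5 0.25 1.01
1.5 0.0 1.01
1.5 -0.25 1.01
```

play_rows(slide=[[-0.1,0.04,0.4],[-0.21,0.08,0.8],[-0.21,0.08,1.2],[-0.21,0.08,1.7],[-0.21,0.08,2.2],[-0.21,0.08,2.2],[-0.21,0.08,2.2]], delta_rot=[[0.0005,0.0005,0],[0.0005,0.0005,0],[0.0005,0.0005,0],[0.0005,0.0005,0],[0.0005,0.0005,0],[0.0005,0.0005,0],[0.0005,0.0005,0]])

```text
time: 14.25
tool_pos: [0.5247, -0.1451, 0.2021]
tcp_rot: [-3.114, -0.41, 0.0]
wrist_force: [1.9, 2.2, -3.3]
width: 0.242
```

```bash
python3 tgt.py .5247 -.1456 .193
```

```text
t 14.25 pos [ 0.5247 -0.1451  0.2021] F [ 1.87  2.18 -3.34] w 0.242
slide cm [-0.02  0.05  0.91] xdir deg 15.0 zaxis [-2.0e-04  1.1e-03 -1.0e+00]
rot [-0.0011 -0.0001 -0.0001]
```

play_rows(slide=[[0,0.04,0.2],[0,0.04,0.4],[0,0.04,0.6],[0,0.04,0.7],[0,0.04,0.75]], delta_rot=[[-0.001,0,0],[-0.001,0,0],[-0.001,0,0],[-0.001,0,0],[-0.001,0,0]])

```text
time: 14.67
tool_pos: [0.525, -0.1453, 0.1948]
tcp_rot: [-3.114, -0.41, -0.001]
wrist_force: [0.6, 3.8, 1.0]
width: 0.243
```

```bash
python3 tgt.py .5247 -.1456 .193
```

```text
t 14.67 pos [ 0.525  -0.1453  0.1948] F [0.63 3.82 0.97] w 0.243
slide cm [-0.04  0.02  0.18] xdir deg 15.0 zaxis [ 6.e-04  4.e-04 -1.e+00]
rot [-0.0002 -0.0007 -0.    ]
```

play_rows(slide=[[0,0,0.05],[0,0,0.1],[0,0,0.1]], delta_rot=[[0,0,0],[0,0,0],[0,0,0]])

```text
time: 14.92
tool_pos: [0.5252, -0.1453, 0.1942]
tcp_rot: [-3.115, -0.41, -0.002]
wrist_force: [0.0, 3.8, 3.7]
width: 0.244
```

```bash
python3 tgt.py .5247 -.1456 .193; python3 -c "
from h import *
print(read_state()['torque'])"
```

```text
t 14.92 pos [ 0.5252 -0.1453  0.1942] F [0.03 3.78 3.72] w 0.244
slide cm [-0.06  0.01  0.12] xdir deg 14.99 zaxis [ 1.2e-03  2.0e-04 -1.0e+00]
rot [ 0.0001 -0.0012 -0.0001]
[0.89473218 0.05962591 0.01491332]
```

play_rows(slide=[[-0.01,-0.05,0.02],[-0.02,-0.1,0.03],[-0.03,-0.15,0.03],[-0.03,-0.15,0.03]], delta_rot=[[0,-0.001,0],[0,-0.001,0],[0,-0.001,0],[0,-0.001,0]])

```text
time: 15.25
tool_pos: [0.5246, -0.1447, 0.1937]
tcp_rot: [3.113, 0.41, 0.0]
wrist_force: [0.4, 0.3, -0.4]
width: 0.25
```

```bash
python3 tgt.py .5247 -.1456 .193; python3 -c "
from h import *
print(read_state()['torque'])"
```

```text
t 15.25 pos [ 0.5246 -0.1447  0.1937] F [ 0.4   0.28 -0.4 ] w 0.25
slide cm [-0.01  0.09  0.07] xdir deg 15.01 zaxis [ 3.0e-04 -1.6e-03 -1.0e+00]
rot [0.0017 0.0001 0.0002]
[-0.18846003 -0.18215494  0.02079542]
```

play_rows(slide=[[0,-0.02,0.08],[0,-0.02,0.15],[0,-0.02,0.2],[0,-0.02,0.2]], delta_rot=[[0,0,0],[0,0,0],[0,0,0],[0,0,0]])

```text
time: 15.58
tool_pos: [0.5245, -0.1447, 0.1916]
tcp_rot: [3.113, 0.41, -0.0]
wrist_force: [1.6, 0.1, -0.6]
width: 0.244
```

```bash
python3 tgt.py .5247 -.1456 .193; python3 -c "
from h import *
print(read_state()['torque'])"
```

```text
t 15.58 pos [ 0.5245 -0.1447  0.1916] F [ 1.55  0.09 -0.55] w 0.244
slide cm [-0.    0.09 -0.14] xdir deg 15.01 zaxis [ 2.e-04 -2.e-03 -1.e+00]
rot [0.002  0.0003 0.0002]
[-0.01862844 -0.13139313  0.03524104]
```

play_rows(slide=[[0,0,0.15],[0,0,0.3],[0,0,0.45],[0,0,0.6],[0,0,0.6]], delta_rot=[[0.001,0,0],[0.001,0,0],[0.001,0,0],[0.001,0,0],[0.001,0,0]])

```text
time: 16.0
tool_pos: [0.5244, -0.1451, 0.1853]
tcp_rot: [3.113, 0.41, -0.0]
wrist_force: [0.7, -0.9, 1.8]
width: 0.244
```

```bash
python3 tgt.py .5245 -.1447 .1755; python3 -c "
from h import *
print(read_state()['torque'])"
```

```text
t 16.0 pos [ 0.5244 -0.1451  0.1853] F [ 0.73 -0.86  1.83] w 0.244
slide cm [ 0.01 -0.03  0.98] xdir deg 15.02 zaxis [-1.0e-04 -1.8e-03 -1.0e+00]
rot [0.0017 0.0005 0.0004]
[-0.49832864  0.02091455  0.02284404]
```

play_rows(slide=[[0,-0.03,0.1],[0,-0.03,0.2],[0,-0.03,0.35],[0,-0.03,0.5],[0,-0.03,0.5]], delta_rot=[[0.001,0,0],[0.001,0,0],[0.001,0,0],[0.001,0,0],[0.001,0,0]])

```text
time: 16.42
tool_pos: [0.5243, -0.145, 0.18]
tcp_rot: [3.114, 0.411, -0.001]
wrist_force: [-0.6, -1.6, 1.1]
width: 0.243
```

```bash
python3 tgt.py .5245 -.1447 .1755; python3 -c "
from h import *
print(read_state()['torque'])"
```

```text
t 16.42 pos [ 0.5243 -0.145   0.18  ] F [-0.57 -1.6   1.12] w 0.243
slide cm [ 0.03 -0.02  0.45] xdir deg 15.03 zaxis [-5.0e-04 -1.2e-03 -1.0e+00]
rot [0.001  0.0008 0.0005]
[-0.72517143 -0.05062837  0.01193295]
```

play_rows(slide=[[0,0.02,0.1],[0,0.02,0.2],[0,0.02,0.3],[0,0.02,0.35],[0,0.02,0.35]], delta_rot=[[0,0,0],[0,0,0],[0,0,0],[0,0,0],[0,0,0]])

```text
time: 16.83
tool_pos: [0.5243, -0.1451, 0.1762]
tcp_rot: [3.114, 0.411, -0.001]
wrist_force: [1.9, -0.3, 0.6]
width: 0.242
```

```bash
python3 tgt.py .5245 -.1447 .1755; python3 -c "
from h import *
print(read_state()['torque'])"
```

```text
t 16.83 pos [ 0.5243 -0.1451  0.1762] F [ 1.91 -0.31  0.6 ] w 0.242
slide cm [ 0.03 -0.03  0.07] xdir deg 15.03 zaxis [-7.e-04 -1.e-03 -1.e+00]
rot [0.0008 0.0009 0.0004]
[-0.47155522  0.01311094  0.02348816]
```

play_rows(slide=[[0,0,0.05],[0,0,0.1],[0,0,0.13],[0,0,0.13]], delta_rot=[[0,0,0],[0,0,0],[0,0,0],[0,0,0]])

```text
time: 17.17
tool_pos: [0.5244, -0.1451, 0.1755]
tcp_rot: [3.114, 0.411, -0.001]
wrist_force: [-0.8, -0.1, 5.1]
width: 0.241
```

```bash
python3 tgt.py .5245 -.1447 .1755
```

```text
t 17.17 pos [ 0.5244 -0.1451  0.1755] F [-0.81 -0.14  5.13] w 0.241
slide cm [ 0.02 -0.04  0.  ] xdir deg 15.02 zaxis [-4.0e-04 -1.1e-03 -1.0e+00]
rot [0.001  0.0007 0.0004]
```

play_rows(slide=[[0,0,0.03],[0,0,0.05],[0,0,0.05]], delta_rot=[[0,0,0],[0,0,0],[0,0,0]])

```text
time: 17.42
tool_pos: [0.5244, -0.1451, 0.1755]
tcp_rot: [3.114, 0.411, -0.001]
wrist_force: [-0.6, -0.4, 6.2]
width: 0.247
```

```bash
python3 tgt.py .5245 -.1447 .1755
```

```text
t 17.42 pos [ 0.5244 -0.1451  0.1755] F [-0.59 -0.42  6.23] w 0.247
slide cm [ 0.02 -0.04  0.  ] xdir deg 15.02 zaxis [-3.0e-04 -1.1e-03 -1.0e+00]
rot [0.001  0.0006 0.0004]
```

play_rows(slide=[[0,0,0],[0,0,0],[0,0,0],[0,0,0],[0,0,0],[0,0,0],[0,0,0]], delta_rot=[[0,0,0],[0,0,0],[0,0,0],[0,0,0],[0,0,0],[0,0,0],[0,0,0]], hand=0.7)

```text
time: 18.0
tool_pos: [0.5244, -0.1451, 0.1754]
tcp_rot: [3.114, 0.411, -0.001]
wrist_force: [0.6, -0.1, -0.2]
width: 0.697
```

```bash
python3 tgt.py .5245 -.1447 .35
```

```text
t 18.0 pos [ 0.5244 -0.1451  0.1754] F [ 0.61 -0.09 -0.16] w 0.697
slide cm [ 1.000e-02 -2.000e-02 -1.746e+01] xdir deg 15.02 zaxis [-5.e-04 -9.e-04 -1.e+00]
rot [0.0008 0.0007 0.0004]
```

play_rows(slide=[[0,0,-0.5],[0,0,-1.5],[0,0,-3],[0,0,-5],[0,0,-8],[0,0,-11],[0,0,-14],[0,0,-15],[0,0,-15]], delta_rot=[[0,0,0],[0,0,0],[0,0,0],[0,0,0],[0,0,0],[0,0,0],[0,0,0],[0,0,0],[0,0,0]])

```text
time: 18.75
tool_pos: [0.5265, -0.1456, 0.3306]
tcp_rot: [3.11, 0.41, 0.011]
wrist_force: [-0.1, -0.4, 0.0]
width: 0.702
```

Run:
```python
from h import *
s=read_state(); print(s["time"],s["tool_pos"],s["wrist_force"],s["width"])
p=read_camera("side"); C=cloud(p); m=(abs(C[...,0]-.5244)<.03)&(abs(C[...,1]+.145)<.03)&(C[...,2]>.19)&(C[...,2]<.23)
Q=C[m]; print(len(Q),np.median(Q[:,2]),Q.mean(0)); print("expect head top .204")
cv2.imwrite("pics/s9.png",cv2.resize(cv2.cvtColor(p["image"][90:330,220:440],cv2.COLOR_RGB2BGR),None,fx=2.5,fy=2.5))
```

```text
18.75 [ 0.52648559 -0.14559142  0.33062582] [-0.08965071 -0.3871405   0.00914461] 0.7024209120382365
84 0.20228465538229262 [ 0.52427986 -0.1389925   0.20031317]
expect head top .204
```

View pics/s9.png

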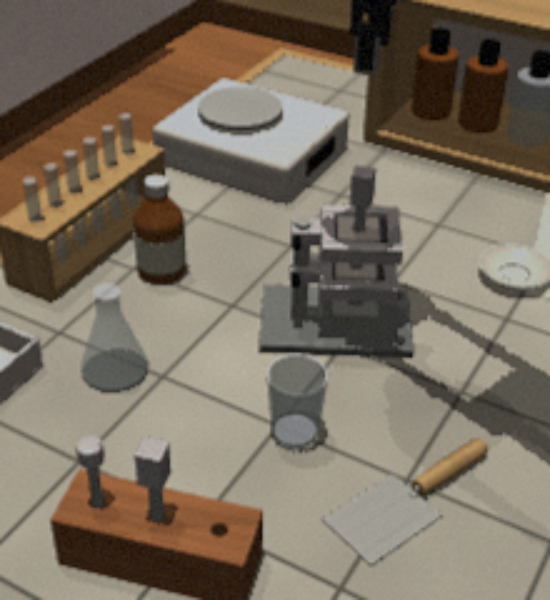

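The picture shows the shaft upright in the stand, with its head at about (363,185) and its top at about 0.204 m. The two short rods are still in the rack at (92,470) and (152,480), and nothing else has moved. The gripper is well clear of everything, so I'm handing the job in.

Run:
```python
from workcell import *
print(finish_job())
```

```text
the job is handed in; nothing more can be done
None
```

The shaft is home in the socket, released and standing upright, and the job was handed in at about 19 s.

- **Grasp:** I gripped the shaft's square head with 110 N. The first grip was about 4 mm off along the pads and 7 mm high, so I opened and gripped again before lifting it out of the rack.
- **Threading:** It went through the upper block without contact and through the lower block after a sideways shift of about 6 mm. At the socket rim the foot touched, and I moved it a little under 1 mm sideways before it went in.
- **Home:** The tool stopped at z = 0.1755 m, exactly where the foot should meet the socket floor. The wrist reading was about 5 N there, and about 6 N after a slightly firmer push that moved it no further.
- **Forces:** The highest upward reading I saw was about 6 N, or about 8 N on the stand allowing for the shaft's weight. Readings came at the end of each move, so a brief peak in between would not show. I held on until the shaft was home, then opened and moved up clear.

**Last checks:** The last picture shows the shaft upright, the two short rods still in the rack, and the stand, beaker, flask, reagent bottle, dish and spatula where they were. The jar was outside that picture. The depth reading for the head's top was a median of 0.202 m against the expected 0.204 m. That median includes some points on the head's side face, and the camera is only good to about 2 mm.

**Disagreements:** The two cameras differed by up to about 3 mm on the hole position, so I used values between them and felt for the socket.

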